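Set a culture plate under the colony counter's magnifier

ROBOT

A 6-joint arm with a two-finger parallel gripper is mounted at the origin on the work surface. World frame = base frame: x ahead of the robot, y to its left, z up, the work surface at z = 0. Lengths are in m, angles in rad, forces in N, time in s.
With the tool pointing down it reaches from about 0.3 to 0.875 m from the base axis. Payload 4.2 kg.
Tool frame: the origin (TCP) lies midway between the tips of the shut fingers; the grasp point (between the pads) lies 19 mm behind it; z points along the fingers, y is the line along which they close (so a half turn about z gives the same grasp; the last joint's range is limited). The gripper opens to 85 mm and grips with 20 to 120 N. Pads are 22 mm wide; open, the fingers measure 114 mm over their backs; the gripper's body (76 mm by 85 mm) begins 54 mm behind the grasp point. The pads swing forward as they close: fully open they stand 13 mm farther back than shut.
Start: joints at [-1.217, 0.32, 1.565, -0, 1.257, -0.02], TCP at [0.21, -0.535, 0.231] pointing down, gripper open.
Joint ranges: [-3.11, 3.11], [-0.84, 2.01], [0.21, 2.61], [-1.34, 4.49], [0.05, 2.63], [-2.56, 2.56]. Speed limits (rad/s): [2.57, 2.57, 3.14, 3.14, 3.14, 3.14].

INTERFACE

Orientations are given as a 3x3 rotation matrix whose columns are the frame's x, y, z axes.
In Python, from bench import manip, eyes gives the robot as it stands. Calls block until the motion is done:
- manip.reach(position, orientation): joint-space move of the TCP to a pose.
- manip.line_to(position, ori=None, max_speed=0.15, max_force=None): straight line of the TCP; ori=None keeps the orientation; max_speed is the mean speed in m/s. With max_force (N) it stops when the force on the tool has changed by that much, and returns True; else False.
- manip.movej(angles): joint-space move.
- manip.gripper_to(opening): opening from 0.0 (shut) to 1.0 (fully open); the grip force is fixed at half the most; returns when the fingers have stopped.
- manip.hold(seconds).
- manip.ik(position, orientation): joint angles nearest the present ones, or None.
- eyes.read_camera(name): name is "side" or "top"; returns (picture, depth): 480x640x3 uint8, blue, green, red; 480x640 float32, m along the optical axis (not along the pixel's ray), 0 where there is no reading.
- eyes.camera_model(name): a dict with "camera_matrix" (3x3 intrinsics, pixels), "R" (3x3) and "t" (3): a world point X has camera coordinates R X + t. Camera axes: x right, y down, z forward; pixel columns grow to the right and rows downward; lengths in m; the calibration is good to about 2 mm. A picture is of the moment at which its call begins. camera_model takes no time and is no camera call.
A pose or a line that the arm cannot do raises manip.MotionError and nothing moves.
- manip.close_job(): hands the job in; it is judged then, once.
Readings, each from a call of its own:
- manip.current_t(): time.
- manip.current_joint_positions(): joint angles.
- manip.current_joint_velocities(): joint speeds.
- manip.current_effort(): joint torques, N m.
- manip.current_eef_pos(): TCP position.
- manip.current_eef_rot(): TCP orientation.
- manip.current_force(): force on the tool from outside, world axes, zero at the start.
- manip.current_ft_torque(): the same for the moment, N m.
- manip.current_opening(): opening from 0.0 (shut) to 1.0 (fully open).
- manip.current_gripper_force(): force on a finger pad.
Only numpy, scipy, OpenCV 4.12 (cv2) and the standard library are available. Lean on these libraries where they do the work, as an engineer would, in place of code of your own. Each camera call takes 0.05 s, during which the arm holds its last target. There are 200 camera calls.

TASK

Get the colony counter ready for reading the plate that lies on it. With a fingertip, slide that dish across the lit pad until it is fully home in the crescent-shaped stop; then push the magnifier's swing arm round until the lens is centred over the dish, and leave it there. Only push, grip nothing: keep the dish flat on the counter, never lifted or tipped, and leave everything else on the bench where it is.

Things in the scene. Friction and masses are not known exactly. Their poses are not given: they have to be found in the camera images.
- counter: colony counter: a low grey bench instrument that does not move. Origin on the bench under the centre of its round lit pad; x points to its rear (keys and display at its front face the robot at yaw 0), y to its left, z up. Flat deck 65 mm above the bench, x -100 to +135, y -150 to +130 mm; in front of it (x -100 to -160) the key panel slopes down to about 40 mm.
- pad_center (a point): centre of the lit pad, on the deck (65 mm above the bench); axes as the counter's. The pad is a flush white disc 122 mm across with a fine grid. A dish that is home has its centre within 2 mm of this point seen from above.
- stop_middle (a point): middle of the inner face of the dish stop, 47.5 mm from the pad's centre towards the counter's +x, at deck height. The stop is a fixed crescent lip on the deck, 9 mm high, 6 mm thick, inner radius 47.5 mm about the pad's centre, reaching 58 degrees either side of +x: a dish is put home by sliding it towards this point.
- dish: the closed round Petri dish (red agar, clear lid, 92 mm across, 15 mm high, about 45 g) lying on the counter's deck, 20 to 50 mm short of home at the start. Origin at the centre of its underside. It slides on the deck with ordinary friction (under 1 N).
- column (a point): point on the vertical axis of the magnifier's column at the height of the swing arm's rod (175 mm above the bench), at x +100, y -120 mm in the counter's frame. Round it stands the arm's hub, 28 mm across; the column's top is 196 mm above the bench.
- lens_center (a point): centre of the solid magnifier lens, 156 mm from the column's axis, 175 mm above the bench (89 mm of air between lens ring and dish lid). Its black ring is 104 mm across, 12 mm thick. A level steel rod 10 mm thick joins hub and ring at that height (75 mm of it free), ending in a 16 mm wide clamp at the ring.
- tab_tip (a point): middle of the outer end of the small finger tab that sticks out 23 mm from the lens ring's side away from the column: 18 mm wide, 7 mm thick, its tip 231 mm from the column's axis, 175 mm above the bench. Rod, clamp and tab each have a left and a right half, numbered lens_arm_c1 and c2, c3 and c4, c5 and c6.
- lens_arm (a joint): angle of the swing arm about the column, rad, growing counter-clockwise seen from above. 0: the rod points from the column at the pad's centre. At the start 1.5 to 2.1, out over the counter's right-hand (-y) side: push it clockwise, from the side away from the pad. Stops at -0.6 and 2.4. It turns level, with light friction (2 N at 70 mm from the column), and stays where left.
- pen: bystander: marker pen 105 mm long and 13 mm thick, lying on the deck at the left of the pad; origin at the middle of its underside
- stack: bystander: stack of four closed dishes, 92 mm across and 60 mm high, standing on the bench at the right of the counter, below the swung-out lens; origin at the centre of its underside
- spare_dish: bystander: another closed dish just like the first, lying on the bench itself left of the counter; origin at the centre of its underside
- tally: bystander: steel hand tally counter 44 mm across, 24 mm high, on the bench left of the counter; origin at the centre of its underside
- alcohol: bystander: bottle 64 mm across, 170 mm high, on the bench well to the right of the counter; origin at the centre of its underside
- vial_a: bystander: upright screw-cap vial 29 mm across, 85 mm high, on the bench, left of the counter and further back; origin at the centre of its underside
- vial_b: bystander: a second such vial beside the first; origin at the centre of its underside

How it is judged:
By the outcome, as a careful person would: the job done as asked, in the order asked, and still so for the second after the job is handed in, with the robot touching nothing.
It also fails if it takes over 53 s, if anything falls off the work surface, if the arm or the gripper's body presses on something with over 40 N, if the wrist force passes 120 N, or if a joint passes its speed limit or range.

## Working session

There is one attempt and no reset: what is moved stays moved. The work goes in short steps, each a Python script; the robot and the scene stay as the last script left them, time stands still between calls to the robot, and variables do not carry over. Pictures are saved under pics/ and viewed, at most 10 in all, crops included, and the job is handed in when it is done.

```bash
mkdir -p pics; ls
cat > h.py <<'E'
import numpy as np, cv2
from bench import manip, eyes
def cast(cam,uv,z):
    m=eyes.camera_model(cam);K=np.array(m["camera_matrix"]);R=np.array(m["R"]);t=np.array(m["t"])
    uv=np.atleast_2d(uv).astype(float)
    d=(np.linalg.inv(K)@np.c_[uv,np.ones(len(uv))].T).T@R
    c=-R.T@t
    return c+d*((z-c[2])/d[:,2])[:,None]
def cloud(cam,dep):
    m=eyes.camera_model(cam);K=np.array(m["camera_matrix"]);R=np.array(m["R"]);t=np.array(m["t"])
    v,u=np.mgrid[:480,:640]
    P=np.stack([(u-K[0,2])/K[0,0]*dep,(v-K[1,2])/K[1,1]*dep,dep],-1)
    return (P-t)@R
E
python3 - <<'E'
from h import *
for c in("top","side"):
    p,d=eyes.read_camera(c);cv2.imwrite(f"pics/{c}0.png",p);np.save(f"{c}0.npy",d)
    m=eyes.camera_model(c);print(m,-np.array(m["R"]).T@m["t"])
E
```

```text
pics
{'camera_matrix': array([[523.1210844 ,   0.        , 322.44863168],
       [  0.        , 523.1210844 , 238.38606718],
       [  0.        ,   0.        ,   1.        ]]), 'R': array([[-0.04783803, -0.99884774,  0.00383726],
       [-0.97213285,  0.04567522, -0.22993804],
       [ 0.22949782, -0.01473011, -0.97319771]]), 't': array([-0.00365824,  0.58423154,  1.07136547])} [ 0.32189963 -0.0145576   1.17700151]
{'camera_matrix': array([[595.81776127,   0.        , 310.27907905],
       [  0.        , 595.81776127, 231.98680739],
       [  0.        ,   0.        ,   1.        ]]), 'R': array([[-0.78267318, -0.62225721,  0.01478714],
       [-0.3057301 ,  0.36363569, -0.87994215],
       [ 0.54217321, -0.693228  , -0.47485066]]), 't': array([0.42983443, 0.29782077, 1.20783218])} [-0.2273816   0.99647239  0.82924894]
```

View pics/top0.png

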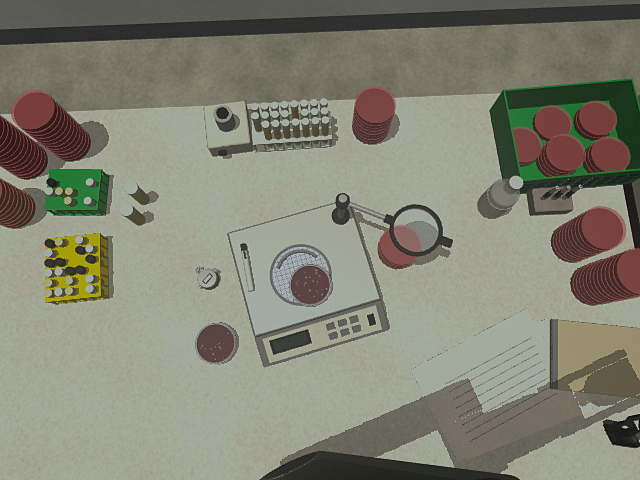

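View pics/side0.png

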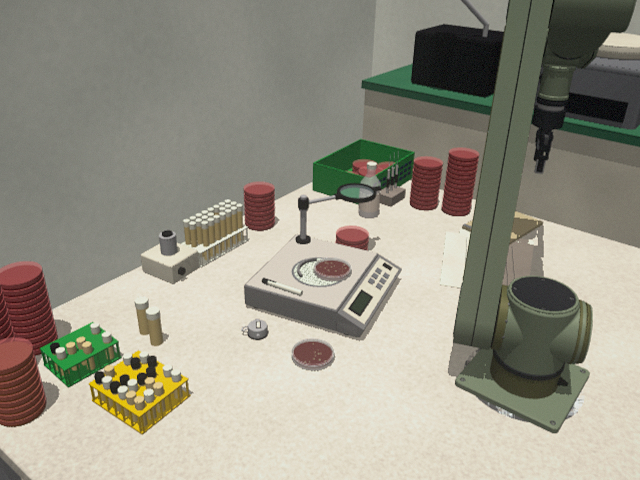

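Top view: counter centre around (305,270), dish (311,285), stop arc over pad (300,265), column top (342,199), lens ring (415,230), tab tip (450,243). I'll measure next.

Run:
```python
from h import *
p=cv2.imread("pics/top0.png");d=np.load("top0.npy")
c=p[185:375,215:465];cv2.imwrite("pics/crop.png",cv2.resize(c,None,fx=3.15,fy=3.15,interpolation=cv2.INTER_CUBIC))
P=cloud("top",d)
m=((abs(P[...,2]-.065)<.006)&(d>0)).astype(np.uint8)
m[:200]=0;m[345:]=0;m[:,:220]=0;m[:,395:]=0
m=cv2.morphologyEx(m,cv2.MORPH_OPEN,np.ones((3,3)))
k=cv2.findContours(m,cv2.RETR_EXTERNAL,cv2.CHAIN_APPROX_NONE)[0];k=max(k,key=cv2.contourArea)[:,0]
print("deck z",np.median(P[m>0][:,2]))
W=cast("top",k,.065)[:,:2]*1000
r=cv2.minAreaRect(W.astype(np.float32));print(r,cv2.boxPoints(r))
hsv=cv2.cvtColor(p,cv2.COLOR_BGR2HSV)
for u,v in((311,285),(285,262),(300,252),(260,300),(310,265)):print(u,v,p[v,u],hsv[v,u],P[v,u])
# red dish on deck
rm=((hsv[...,1]>70)&((hsv[...,0]<12)|(hsv[...,0]>168))).astype(np.uint8);rm[:,:270]=0;rm[:,345:]=0;rm[:255]=0;rm[315:]=0
k=max(cv2.findContours(rm,0,1)[0],key=cv2.contourArea)
for z in(.07,.075,.08):
    w=cast("top",k[:,0],z)[:,:2]*1000;print("dish",z,cv2.fitEllipse(w.astype(np.float32)))
# lens ring: pixel z ~.175
for z in (.175,):
    m=((abs(P[...,2]-z)<.012)&(d>0)).astype(np.uint8)
    m[:190]=0;m[270:]=0;m[:,:325]=0;m[:,470:]=0
    k=max(cv2.findContours(m,0,1)[0],key=cv2.contourArea)[:,0];print(len(k),cv2.boundingRect(k))
    cv2.imwrite("pics/mask.png",m*255)
```

```text
deck z 0.06566768812576419
((519.8106689453125, 12.662490844726562), (247.33306884765625, 279.1262512207031), 13.76515007019043) [[ 366.4879   118.7917 ]
 [ 432.90393 -152.31783]
 [ 673.1334   -93.46672]
 [ 606.7174   177.6428 ]]
311 285 [67 69 91] [ 3 67 91] [ 0.48090862 -0.0021835   0.07904534]
285 262 [182 176 166] [101  22 182] [ 0.32189963 -0.0145576   1.17700151]
300 252 [65 66 63] [80 12 66] [0.55395346 0.01843262 0.07513748]
260 300 [162 171 162] [ 60  13 171] [0.45576311 0.10730638 0.06720983]
310 265 [144 140 140] [120   7 144] [ 0.5236338  -0.00190535  0.08026337]
dish 0.07 ((484.6455078125, 1.5097922086715698), (77.58206939697266, 78.67848205566406), 22.88454818725586)
dish 0.075 ((483.9104309082031, 1.4372203350067139), (77.23165893554688, 78.32311248779297), 22.884531021118164)
dish 0.08 ((483.17535400390625, 1.3646509647369385), (76.8812484741211, 77.96774291992188), 22.884429931640625)
281 (336, 202, 117, 54)
```

View pics/crop.png

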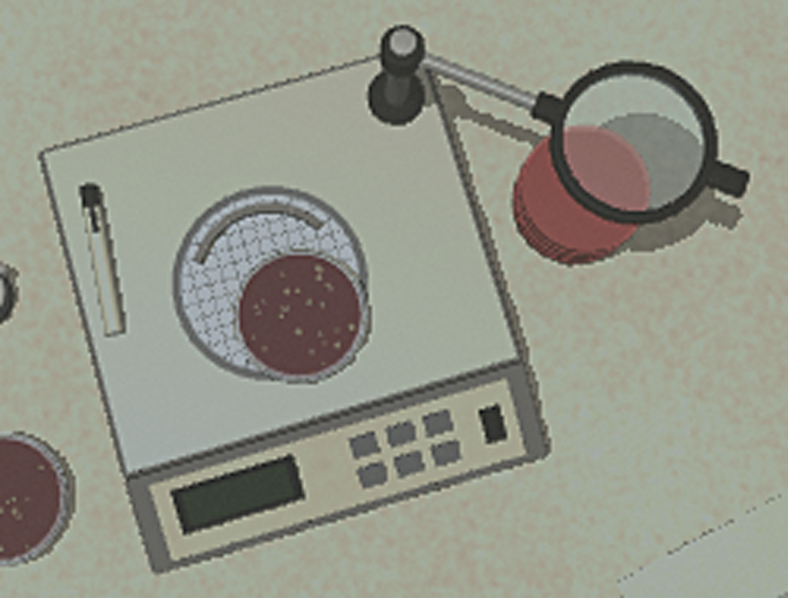

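Crop: pad centre is near crop (271,284) = pixel (301,275), dish (301,315) = (310.5,285), lens (636,141) = (417,230), and the pen is at the left. The deck fit gives a yaw of about 13.8° and a centre of about (0.506, 0.020). Next I measure the lens, then push the dish.

```bash
cat >> h.py <<'E'
yaw=np.radians(13.77);C=np.array([.5064,.0196])
Rc=np.array([[np.cos(yaw),-np.sin(yaw)],[np.sin(yaw),np.cos(yaw)]])
w2=lambda p:C+Rc@np.asarray(p)          # counter -> world
c2=lambda p:Rc.T@(np.asarray(p)-C)      # world -> counter
COL=w2([.1,-.12])
def down(th):
    x=np.array([np.cos(th),np.sin(th),0]);z=np.array([0,0,-1.]);return np.c_[x,np.cross(z,x),z]
def lens(p):
    g=(cv2.cvtColor(p,cv2.COLOR_BGR2GRAY)<75).astype(np.uint8)
    ks,h=cv2.findContours(g,cv2.RETR_CCOMP,cv2.CHAIN_APPROX_NONE)
    out=[]
    for k,hh in zip(ks,h[0]):
        if hh[3]>=0 and cv2.contourArea(k)>500:
            (x,y),(a,b),_=cv2.fitEllipse(cast("top",k[:,0],.175)[:,:2].astype(np.float32))
            out.append((np.array([x,y]),a,b))
    return out
def ang(q): return (np.arctan2(*(q-COL)[::-1])-np.arctan2(*(C-COL)[::-1])+np.pi)%(2*np.pi)-np.pi
E
python3 - <<'E'
from h import *
p=cv2.imread("pics/top0.png")
for q,a,b in lens(p): print("lens?",q,a,b,np.linalg.norm(q-COL),ang(q))
# checks: column top, pad ring
print("coltop",cast("top",[215+403/3.15,185+41/3.15],.196),COL)
g=cv2.cvtColor(p,cv2.COLOR_BGR2GRAY)
print("pad",cast("top",[215+271.5/3.15,185+283.5/3.15],.065))
dc=np.array([.484,.0015]);print("dish",c2(dc))
u=(C-dc)/np.linalg.norm(C-dc);th=np.arctan2(u[1],u[0])
for t in(th,th+np.pi):
    s=dc-u*.08;print(t,manip.ik([*s,.071],down(t)),manip.current_t())
a0=np.arctan2(*(C-COL)[::-1])
for off in(0,np.pi/2,np.pi,-np.pi/2):
    print(off,[None if (j:=manip.ik([*(COL+.219*np.array([np.cos(a0+a),np.sin(a0+a)])),.165],down(a0+a+off))) is None else np.round(j,2)[[4,5]] for a in(2.3,1.5,.8,0)])
E
```

```text
lens? [ 0.56778771 -0.21484521] 0.09091274440288544 0.09192771464586258 0.15560390407460575 1.7805173326410682
coltop [[ 0.63268666 -0.07347555  0.196     ]] [ 0.6320889  -0.07314859]
pad [[0.50553965 0.01809855 0.065     ]]
dish [-0.02606445 -0.01224803]
0.6796215976126505 [-1.42230730e-01  2.69537526e-01  2.11882974e+00 -4.44089210e-16
  7.53225384e-01  7.48943999e-01] 0.1
3.8212142512024436 [-1.42230730e-01  2.69537526e-01  2.11882974e+00 -4.44089210e-16
  7.53225384e-01 -2.39264865e+00] 0.1
0 [None, None, array([ 1.01, -2.02]), array([ 1.03, -0.84])]
1.5707963267948966 [array([1.26, 1.04]), array([1.08, 1.8 ]), None, array([ 1.03, -2.41])]
3.141592653589793 [array([ 1.26, -0.53]), array([1.08, 0.23]), array([1.01, 1.12]), array([1.03, 2.31])]
-1.5707963267948966 [array([ 1.26, -2.1 ]), array([ 1.08, -1.34]), array([ 1.01, -0.45]), array([1.03, 0.73])]
```

Run:
```python
from h import *
dc=np.array([.484,.0015]);u=(C-dc)/np.linalg.norm(C-dc);th=np.arctan2(u[1],u[0]);o=down(th)
manip.gripper_to(0)
s=dc-u*.078
manip.reach([*s,.14],o)
print(manip.line_to([*s,.071],max_speed=.08,max_force=6),manip.current_eef_pos())
manip.line_to([*(C-u*.064),.071],max_speed=.05,max_force=8)
print(manip.line_to([*(C-u*.048),.071],max_speed=.015,max_force=4),manip.current_force())
e=manip.current_eef_pos();print(e,np.linalg.norm(e[:2]-C),manip.current_t())
p,d=eyes.read_camera("top");cv2.imwrite("pics/push.png",p)
cv2.imwrite("pics/pushc.png",cv2.resize(p[185:375,215:465],None,fx=3.15,fy=3.15,interpolation=cv2.INTER_CUBIC))
```

```text
False [ 0.42371986 -0.04760102  0.07133675]
True [-0.15634196  0.00937644  0.26389823]
[ 0.46366507 -0.01452683  0.07059962] 0.054689261535627254 5.5417
```

View pics/pushc.png

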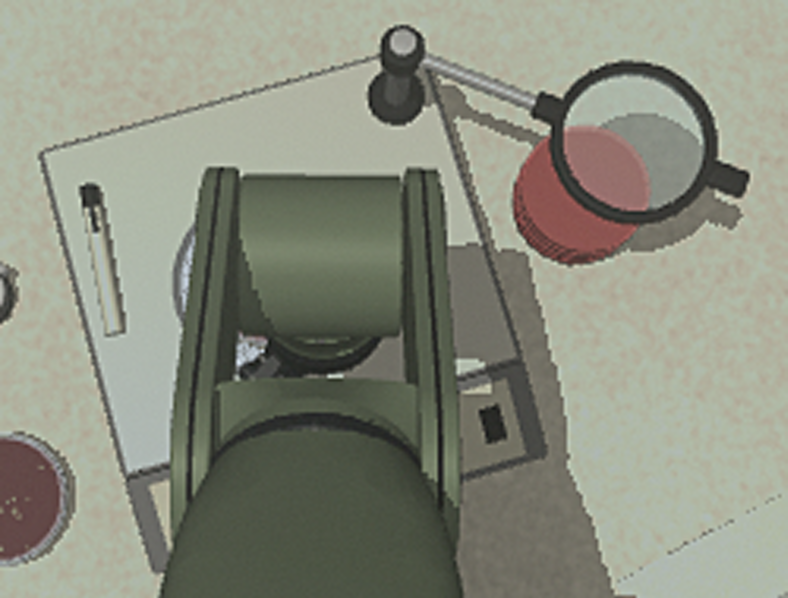

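The arm hides the dish. It stopped on force 54.7 mm from the pad centre, which fits contact with the stop. I'll back off, move to the lens start and check.

```bash
cat >> h.py <<'E'
a0=np.arctan2(*(C-COL)[::-1])
arc=lambda a,r=.221,z=.166:[*(COL+r*np.array([np.cos(a0+a),np.sin(a0+a)])),z]
ori=lambda a:down(a0+a-np.pi/2)
def dish(p):
    hsv=cv2.cvtColor(p,cv2.COLOR_BGR2HSV)
    m=((hsv[...,1]>50)&((hsv[...,0]<12)|(hsv[...,0]>168))).astype(np.uint8);m[:,:270]=0;m[:,345:]=0;m[:240]=0;m[315:]=0
    k=max(cv2.findContours(m,0,1)[0],key=cv2.contourArea)
    return cv2.fitEllipse(cast("top",k[:,0],.073)[:,:2].astype(np.float32))
E
python3 - <<'E'
from h import *
e=manip.current_eef_pos();R=manip.current_eef_rot();u=R[:2,0]
manip.line_to([*(e[:2]-u*.02),e[2]],max_speed=.08)
manip.line_to([*(e[:2]-u*.03),.25],max_speed=.2)
a=1.78+.15
manip.reach(arc(a,z=.25),ori(a))
p,d=eyes.read_camera("top");cv2.imwrite("pics/home.png",p)
cv2.imwrite("pics/homec.png",cv2.resize(p[185:375,215:465],None,fx=3.15,fy=3.15,interpolation=cv2.INTER_CUBIC))
E=dish(p);print(E,c2(E[0])*1000,manip.current_t())
E
```

```text
((0.5091159343719482, 0.021576806902885437), (0.07915043830871582, 0.07994091510772705), 4.24686336517334) [3.10840516 1.27353146] 9.275
```

View pics/homec.png

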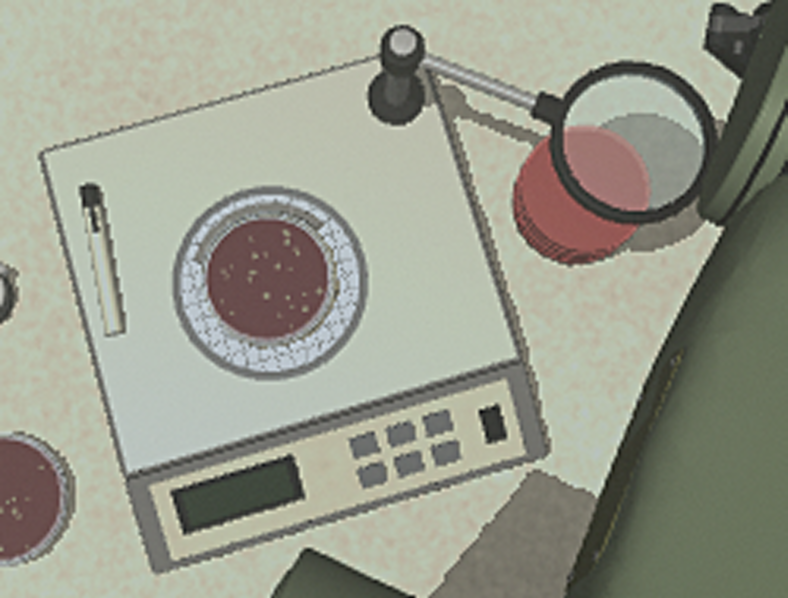

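The dish is nested against the crescent, with the agar centred in the pad at crop (268,278). The arm is clear of the lens, so I'll swing it now.

Run:
```python
from h import *
a=1.93
print(manip.line_to(arc(a),max_speed=.15,max_force=6),manip.current_eef_pos())
f=[]
for a in np.linspace(1.93,.19,13)[1:]:
    hit=manip.line_to(arc(a),ori(a),max_speed=.07,max_force=12); f.append(round(float(np.linalg.norm(manip.current_force())),1))
    if hit: print("hit",a);break
print(f,manip.current_t())
p,d=eyes.read_camera("top");cv2.imwrite("pics/sw.png",p)
cv2.imwrite("pics/swc.png",cv2.resize(p[185:375,215:465],None,fx=3.15,fy=3.15,interpolation=cv2.INTER_CUBIC))
for q,x,y in lens(p): print(q,x,y,np.linalg.norm(q-COL),ang(q))
```

```text
False [ 0.57234409 -0.28597986  0.1668737 ]
[1.0, 1.3, 1.2, 0.7, 0.6, 0.9, 0.2, 0.4, 1.5, 0.6, 0.7, 1.0] 17.2833
[0.38946792 0.11472303] 0.014559363946318626 0.39857301115989685 0.30685612877604956 -0.02317267759429109
```

View pics/swc.png

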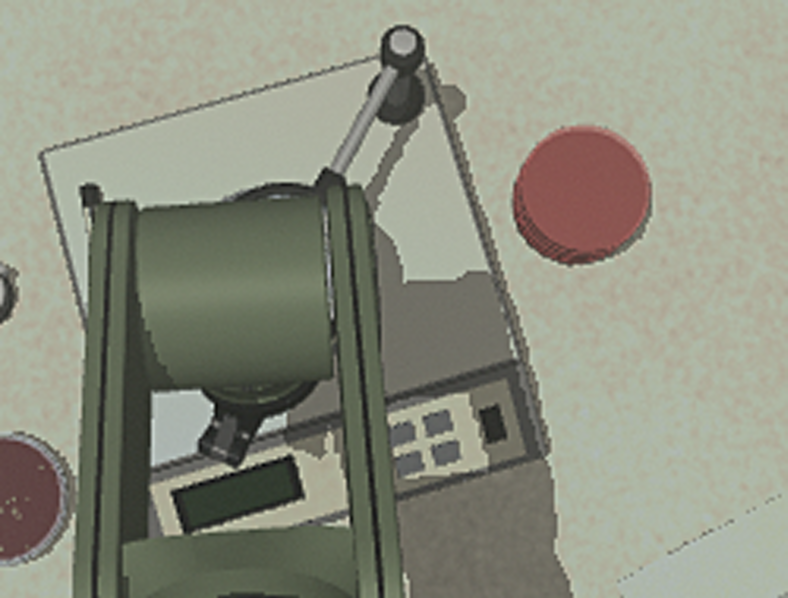

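The arm was followed round, with the rod pointing to crop (325,185) and the lens nearly over the dish. I'll go a little further, then clear off and measure.

```bash
cat >> h.py <<'E'
def away():
    a=[x for x in [manip.current_eef_pos()]][0][:2]; a=ang(a)
    manip.line_to(arc(a+.07),ori(a+.07),max_speed=.06)
    manip.line_to(arc(a+.07,z=.25),max_speed=.2)
    manip.reach(arc(1.7,z=.25),ori(1.7))
    p,d=eyes.read_camera("top");cv2.imwrite(f"pics/m{manip.current_t():.0f}.png",p)
    for q,x,y in lens(p):
        if .07<x and y<.11: print("lens",q,x,y,np.linalg.norm(q-COL),ang(q),"off mm",(q-C)*1000)
    return p
E
python3 - <<'E'
from h import *
manip.line_to(arc(.13),ori(.13),max_speed=.04,max_force=12);print(ang(manip.current_eef_pos()[:2]))
p=away();print(manip.current_t())
cv2.imwrite("pics/m1c.png",cv2.resize(p[185:375,215:465],None,fx=3.15,fy=3.15,interpolation=cv2.INTER_CUBIC))
E
```

```text
0.13016781009510314
lens [0.50408506 0.01485415] 0.09164605289697647 0.09236208349466324 0.1553366126524671 0.03343832057085239 off mm [-2.31493607 -4.7458529 ]
20.5917
```

View pics/m1c.png

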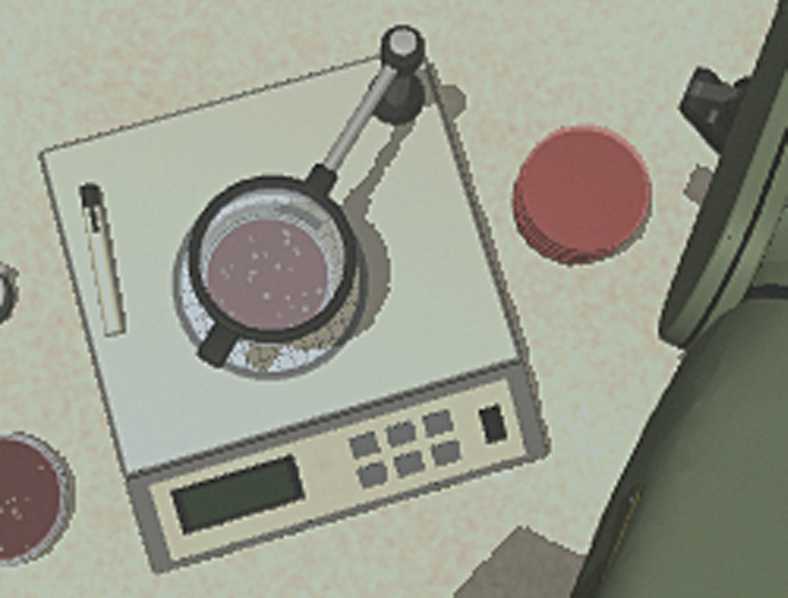

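The lens is at +0.033 rad, about 5 mm short, and the dish is undisturbed. One final nudge, using the measured contact offset of 0.097 rad.

Run:
```python
from h import *
manip.reach(arc(.24,z=.25),ori(.24))
manip.line_to(arc(.24),max_speed=.12,max_force=6)
manip.line_to(arc(.145),ori(.145),max_speed=.06,max_force=12)
manip.line_to(arc(.091),ori(.091),max_speed=.02,max_force=12);print(ang(manip.current_eef_pos()[:2]))
p=away();print(manip.current_t(),manip.current_force())
E=dish(p);print(E,c2(E[0])*1000)
cv2.imwrite("pics/m2c.png",cv2.resize(p[185:375,215:465],None,fx=3.15,fy=3.15,interpolation=cv2.INTER_CUBIC))
```

```text
0.09018062391734372
lens [0.50794971 0.01997143] 0.09172875434160233 0.091869056224823 0.15518336421195486 -0.007855486616342944 off mm [1.54970989 0.37143216]
27.2083 [-0.19538575 -0.30454155 -0.17956335]Traceback (most recent call last):
  File "<stdin>", line 7, in <module>
  File "h.py", line 37, in dish
    k=max(cv2.findContours(m,0,1)[0],key=cv2.contourArea)
ValueError: max() iterable argument is empty
```

The lens centre is now within about 1.6 mm of the pad centre and 1 mm of the dish. The dish mask only failed because the agar is seen through the lens. The robot is clear.

Run:
```python
from h import *
print(manip.close_job())
```

```text
the job is handed in; nothing more can be done
None
```

The job is handed in at about 27 s on the robot's clock: the dish was pushed home against the crescent stop, then the lens was swung to about 1.6 mm from the pad's centre, with the robot clear of everything; the dish was last measured before the swing and looked undisturbed in the picture just before the final nudge.

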